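# Set the paper stop of the craft-room trimmer

### The arm

A 6-joint arm with a two-finger parallel gripper is mounted at the origin on the work surface. World frame = base frame: x ahead of the robot, y to its left, z up, the work surface at z = 0. Lengths are in m, angles in rad, forces in N, time in s.
With the tool pointing down it reaches from about 0.325 to 0.9 m from the base axis. Payload 6.1 kg.
Tool frame: the origin (TCP) lies midway between the tips of the shut fingers; the grasp point (between the pads) lies 19 mm behind it (ctrl.grip_depth is the distance from the TCP to the grasp point, in m); z points along the fingers, y is the line along which they close (so a half turn about z gives the same grasp; the last joint's range is limited). The gripper opens to 87 mm and grips with 3 to 60 N. Pads are 19 mm wide; open, the fingers measure 117 mm over their backs; the gripper's body (75 mm by 190 mm) begins 51 mm behind the grasp point.
Start: joints at [-1.364, 0.22, 1.526, -0, 1.395, -0.126], TCP at [0.204, -0.591, 0.223] pointing down, gripper open.
Joint ranges: [-2.98, 2.98], [-0.91, 2.08], [0.09, 2.57], [-1.24, 4.39], [0.2, 2.65], [-2.68, 2.68]. Speed limits (rad/s): [2.57, 2.57, 3.01, 3.14, 3.14, 3.14].

### API

Orientations are given as a unit quaternion [x, y, z, w].
In Python, from rig import ctrl gives the robot as it stands.
- The arm moves only by the shell command python3 -m crank 'ROWS'. ROWS is JSON, a list of rows, each an object of numbers: "tx", "ty", "tz": the shift along the tool's x, y, z normalised to -1 to 1, where 1 is 0.12 m; "wx", "wy", "wz": the turn, a rotation vector about the tool's x, y, z normalised to -1 to 1, where 1 is 180 degrees; "jaw": the finger opening in mm, from 0 to 87. A call has exactly 8 rows; each row shifts and turns the commanded pose from where the row before left it, along the tool's axes as they then stand; what a row does not reach is not made up. A row lasts 1/8 s, in which the tool goes at most 62.5 mm and 10.7 degrees, less where a joint would pass 70% of its speed; a pose out of reach is approached as far as the arm can. A call with a number of a shift or a turn outside -1 to 1 is refused whole. A call with a gripper value outside its range is refused whole. The fingers move at their own pace and stop on an object; the grip force is fixed at half the most. Time passes only in rows, so rows that do not move let the fingers close, or fill a call up. It gives the time, the measured TCP pose, the force, the opening and the grip force at its end, in the units of the state.
- ctrl.state(): the state, without advancing time (a new reading comes with each control period).
- ctrl.snapshot(name): name is "side" or "top" or "wrist"; returns the picture (420x560x3 uint8, red, green, blue); there is no depth.
- ctrl.camera_params(name): a dict with "camera_matrix" (3x3 intrinsics, pixels), "distortion" ([k1, k2, p1, p2, k3] as OpenCV has them; the pictures are not rectified), "cam_to_world" (4x4, takes a point from camera to world coordinates); the wrist camera has in their place "hand_eye" (4x4, takes a point from camera to tool coordinates, whose origin is the TCP and whose axes are the flange's). Camera axes: x right, y down, z forward; pixel columns grow to the right and rows downward; lengths in m; the calibration is good to about 2 mm. A picture is of the moment at which its call begins: read the wrist's pose just before it. camera_params takes no time and is no camera call.
- ctrl.job_done(): hands the job in; it is judged then, once.
Trained networks look in the newest picture that a camera, given by its name, has taken for a name from the list of things; names that differ only in an ending like _2 or _b are one class to them, and where a whole thing is asked for, a point or a joint stands for the part that bears it (a point fixed in the world has none). Each returns a list of dicts, best first, with "score" (0 to 1); they miss things now and then, are a little off and sometimes report something else, mostly with a low value. They report only what shows in the picture. A call takes as long as a camera call.
- ctrl.look_for(camera, query): "extent" ([left, top, width, height] in pixels, round what is visible of it).
- ctrl.pinpoint(camera, query): "xy" ([column, row] in pixels: a listed point, or the origin of a listed thing).
The state is a dict: "time_s": time; "joints": joint angles; "joint_vel": joint speeds; "joint_efforts": joint torques, N m; "eef_pos": TCP position; "ee_rot": TCP orientation; "force": force on the tool from outside, world axes, zero at the start; "ft_torque": the same for the moment, N m; "opening": finger opening in m; "grip_force": force on a finger pad.
Only numpy, scipy, OpenCV 4.12 (cv2) and the standard library are available. Lean on these libraries where they do the work, as an engineer would, in place of code of your own. Each camera call takes 0.05 s, during which the arm holds its last target. There are 200 camera calls.

### The job

Slide the paper stop, the upright fin in the middle track of the paper trimmer, along its track until it is directly in line with the arrow-shaped marker on the scale strip, not the round one, then let go of it. Leave the cutter carriage on the other rail where it is.

Things in the scene. Friction and masses are not known exactly. Their poses are not given: they have to be found in the camera images.
- stop_top (a point): top centre of the paper stop's grip: a black upright fin, 20 mm along its track, 36 mm across, 46 mm high, top 70 mm above the table, free on both sides along the track, with a thin nose towards the scale strip. The trimmer's board under it (fixed) is 20 mm high, the track 24. It slides straight along the track (travel 220 mm) at about 2 N and stays where left. y along the track, z up.
- arrow_marker: the arrow-shaped marker: a dark steel arrow, 43 mm wide, 42 long, 10 high, its point towards the track; fixed on the scale strip parallel to the track, 70 mm beyond it from the robot. Origin mid-width at its underside, 24 mm above the table: y axis along the track, x straight across it away from the robot. The stop is in line when the fin's centre has the same place along this y axis.
- disc_marker: the round marker, not the one wanted: a dark steel disc, 28 mm across, 10 mm high, fixed on the same scale strip on the other side of the middle. Origin at the centre of its underside, axes like the arrow marker's.
- cutter_top (a point): top centre of the cutter carriage, to be left alone: a low black housing, 75 mm along its rail, 44 mm across, with a round cap 38 mm wide, top 59 mm above the table. Slides easily on the rail nearest the robot, parallel to the stop's track and 115 mm from it.

How it is judged:
By the outcome, as a careful person would: the job done as asked, in the order asked, and still so for the second after the job is handed in, with the robot touching nothing.
It also fails if it takes over 35 s, if anything falls off the work surface, if the arm or the gripper's body presses on something with over 40 N, if the wrist force passes 120 N, or if a joint passes its speed limit or range.

## Working session

There is one attempt and no reset: what is moved stays moved. The work goes in short steps, Python scripts to look and compute and a shell command to move; the robot and the scene stay as the last step left them, time stands still between calls to the robot, and variables do not carry over. Pictures are saved under pics/ and viewed, at most 10 in all, crops included, and the job is handed in when it is done.

```bash
mkdir -p pics
cat > h.py <<'E'
import numpy as np, cv2
from rig import ctrl
from scipy.spatial.transform import Rotation as R
def cam(n):
    p=ctrl.camera_params(n); K=np.array(p["camera_matrix"]);D=np.array(p["distortion"])
    if "cam_to_world" in p: T=np.array(p["cam_to_world"])
    else:
        s=ctrl.state(); W=np.eye(4); W[:3,:3]=R.from_quat(s["ee_rot"]).as_matrix(); W[:3,3]=s["eef_pos"]; T=W@np.array(p["hand_eye"])
    return K,D,T
def hit(c,uv,z):
    K,D,T=c; q=cv2.undistortPoints(np.array([[uv]],float),K,D)[0,0]
    d=T[:3,:3]@np.array([q[0],q[1],1]); o=T[:3,3]; return o+d*(z-o[2])/d[2]
Z=dict(stop_top=.07,arrow_marker=.024,disc_marker=.024,cutter_top=.059)
def survey(n,save=None):
    c=cam(n); im=ctrl.snapshot(n)
    if save: cv2.imwrite("pics/"+save,im[:,:,::-1])
    for k,z in Z.items():
        for r in ctrl.pinpoint(n,k)[:2]: print(n,k,round(r["score"],2),np.round(r["xy"],1),np.round(hit(c,r["xy"],z),4))
E
python3 - <<'E'
from h import *
survey("top","top0.png"); survey("side","side0.png")
s=ctrl.state(); print(s["time_s"],s["eef_pos"],s["ee_rot"]); print(R.from_quat(s["ee_rot"]).as_matrix().round(3))
E
```

```text
top stop_top 0.97 [283.8 231.8] [0.5631 0.0129 0.07  ]
top arrow_marker 0.86 [327.7 190.2] [ 0.6254 -0.0495  0.024 ]
top cutter_top 0.62 [330.8 329.4] [ 0.4336 -0.0513  0.059 ]
side stop_top 0.85 [282.6 232.5] [0.561  0.0127 0.07  ]
side arrow_marker 0.57 [256.7 221.1] [ 0.6248 -0.0453  0.024 ]
side disc_marker 0.66 [220.1 268.9] [0.6478 0.0762 0.024 ]
side cutter_top 0.94 [366.1 225.4] [ 0.4339 -0.0514  0.059 ]
0.5 [ 0.20417675 -0.59068261  0.22250921] [ 9.86187566e-01  1.65632375e-01 -4.78093516e-06 -2.52282967e-05]
[[ 0.945  0.327 -0.   ]
 [ 0.327 -0.945  0.   ]
 [-0.    -0.    -1.   ]]
```

View pics/top0.png

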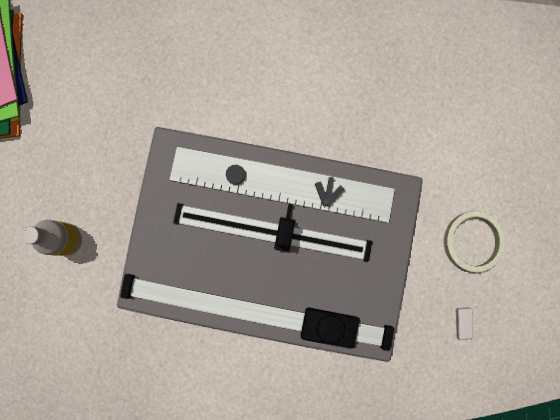

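View pics/side0.png

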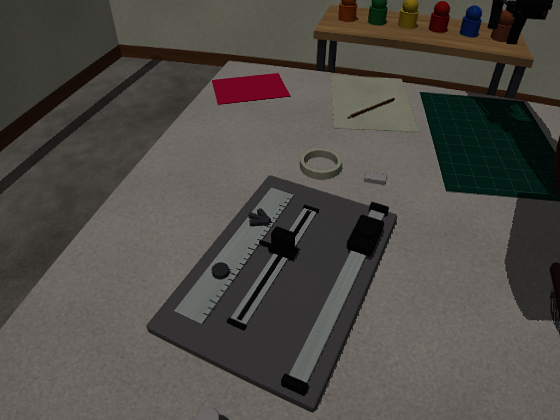

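The top view shows the stop at (285,232), the arrow at (328,192) on the right and the disc at (236,175) on the left. The cutter is at (330,328). The side view agrees. I'll hover above the stop next.

```bash
python3 -m crank '[{"tx":0.37,"ty":-0.31,"jaw":87},{"tx":0.37,"ty":-0.31,"jaw":87},{"tx":0.37,"ty":-0.31,"jaw":87},{"tx":0.37,"ty":-0.31,"jaw":87},{"tx":0.37,"ty":-0.31,"jaw":87},{"tx":0.37,"ty":-0.31,"jaw":87},{"tx":0.37,"ty":-0.31,"jaw":87},{"tx":0.37,"ty":-0.31,"jaw":87}]' && python3 -m crank '[{"tx":0.37,"ty":-0.31,"jaw":87},{"tx":0.37,"ty":-0.31,"jaw":87},{"tx":0.37,"ty":-0.31,"jaw":87},{"tx":0.37,"ty":-0.31,"jaw":87},{"wz":0.042,"jaw":87},{"wz":0.042,"jaw":87},{"wz":0.042,"jaw":87},{"wz":0.042,"jaw":87}]'
python3 - <<'E'
from h import *
survey("wrist","w0.png")
s=ctrl.state(); print(s["time_s"],s["eef_pos"],s["joints"]); print(R.from_quat(s["ee_rot"]).as_matrix().round(3))
c=cam("top")
for a,b,z in [((179,214),(368,251),.024),((127,287),(388,338),.03),((175,148),(394,188),.024)]:
    d=hit(c,a,z)-hit(c,b,z); print(d[:2]/np.linalg.norm(d))
E
```

```text
0.75 [ 0.20417557 -0.59072944  0.22258424] [-1.36409196e+00  2.20352213e-01  1.52646798e+00 -2.80760253e-05
  1.39467634e+00 -1.26100599e-01]
[[ 0.945  0.327 -0.   ]
 [ 0.327 -0.945 -0.   ]
 [-0.     0.    -1.   ]]
[0.18188747 0.98331935]
[0.17855894 0.98392922]
[0.17172485 0.98514495]validation failed for argument at $[0]...
```

View pics/w0.png

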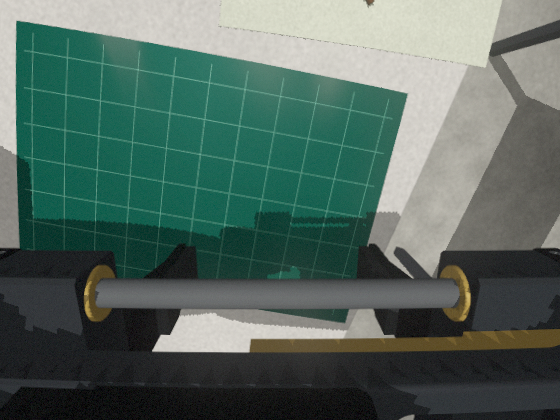

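The move was refused, and the wrist camera still sees only the green mat at the start pose. I'll give every key in each row.

```bash
python3 -m crank '[{"tx":0.37,"ty":-0.31,"tz":0,"wx":0,"wy":0,"wz":0,"jaw":87},{"tx":0.37,"ty":-0.31,"tz":0,"wx":0,"wy":0,"wz":0,"jaw":87},{"tx":0.37,"ty":-0.31,"tz":0,"wx":0,"wy":0,"wz":0,"jaw":87},{"tx":0.37,"ty":-0.31,"tz":0,"wx":0,"wy":0,"wz":0,"jaw":87},{"tx":0.37,"ty":-0.31,"tz":0,"wx":0,"wy":0,"wz":0,"jaw":87},{"tx":0.37,"ty":-0.31,"tz":0,"wx":0,"wy":0,"wz":0,"jaw":87},{"tx":0.37,"ty":-0.31,"tz":0,"wx":0,"wy":0,"wz":0,"jaw":87},{"tx":0.37,"ty":-0.31,"tz":0,"wx":0,"wy":0,"wz":0,"jaw":87}]'
```

```text
time_s: 1.75
eef_pos: [0.4435, -0.1918, 0.223]
ee_rot: [0.986, 0.166, 0.0, 0.0]
force: [0.7, -0.2, -1.3]
opening: 0.0868
grip_force: 0.0
```

```bash
python3 -m crank '[{"tx":0.37,"ty":-0.32,"tz":0,"wx":0,"wy":0,"wz":0,"jaw":87},{"tx":0.37,"ty":-0.32,"tz":0,"wx":0,"wy":0,"wz":0,"jaw":87},{"tx":0.37,"ty":-0.32,"tz":0,"wx":0,"wy":0,"wz":0,"jaw":87},{"tx":0.37,"ty":-0.32,"tz":0,"wx":0,"wy":0,"wz":0,"jaw":87},{"tx":0,"ty":0,"tz":0,"wx":0,"wy":0,"wz":0.041,"jaw":87},{"tx":0,"ty":0,"tz":0,"wx":0,"wy":0,"wz":0.041,"jaw":87},{"tx":0,"ty":0,"tz":0,"wx":0,"wy":0,"wz":0.041,"jaw":87},{"tx":0,"ty":0,"tz":0,"wx":0,"wy":0,"wz":0.041,"jaw":87}]'
python3 - <<'E'
from h import *
survey("wrist","w1.png")
s=ctrl.state(); print(s["time_s"],s["eef_pos"],s["joints"]); print(R.from_quat(s["ee_rot"]).as_matrix().round(3))
E
```

```text
time_s: 2.75
eef_pos: [0.5604, 0.0099, 0.2226]
ee_rot: [0.996, -0.093, 0.0, 0.0]
force: [-0.1, -0.6, -0.2]
opening: 0.0871
grip_force: 0.0
wrist stop_top 0.75 [272.7 196.1] [0.5622 0.0141 0.07  ]
wrist arrow_marker 0.94 [322.4 123.1] [ 0.6209 -0.0508  0.024 ]
wrist disc_marker 0.71 [194.2 123.7] [0.646  0.0845 0.024 ]
3.0 [0.56034907 0.00977592 0.22259311] [-1.23288902e-01  6.65959071e-02  1.69730340e+00  3.46680754e-05
  1.37758069e+00  1.62751325e+00]
[[ 0.984 -0.179  0.   ]
 [-0.179 -0.984  0.   ]
 [ 0.    -0.    -1.   ]]
```

View pics/w1.png

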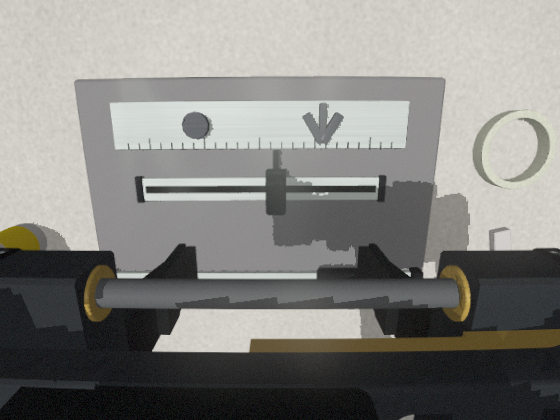

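The wrist view shows the stop at (276,190), the arrow at (323,123) and the disc at (195,125). The track lies level in the picture, so the jaw is aligned. I need about +2 mm in tool x and -4 mm in tool y, then down to z = 0.04 and close.

```bash
python3 -m crank '[{"tx":0.015,"ty":-0.035,"tz":0.38,"wx":0,"wy":0,"wz":0,"jaw":87},{"tx":0,"ty":0,"tz":0.38,"wx":0,"wy":0,"wz":0,"jaw":87},{"tx":0,"ty":0,"tz":0.38,"wx":0,"wy":0,"wz":0,"jaw":87},{"tx":0,"ty":0,"tz":0.38,"wx":0,"wy":0,"wz":0,"jaw":87},{"tx":0,"ty":0,"tz":0,"wx":0,"wy":0,"wz":0,"jaw":15},{"tx":0,"ty":0,"tz":0,"wx":0,"wy":0,"wz":0,"jaw":15},{"tx":0,"ty":0,"tz":0,"wx":0,"wy":0,"wz":0,"jaw":15},{"tx":0,"ty":0,"tz":0,"wx":0,"wy":0,"wz":0,"jaw":15}]'
python3 -m crank '[{"tx":0,"ty":0,"tz":0,"wx":0,"wy":0,"wz":0,"jaw":15},{"tx":0,"ty":0,"tz":0,"wx":0,"wy":0,"wz":0,"jaw":15},{"tx":0,"ty":0,"tz":0,"wx":0,"wy":0,"wz":0,"jaw":15},{"tx":0,"ty":0,"tz":0,"wx":0,"wy":0,"wz":0,"jaw":15},{"tx":0,"ty":0,"tz":0,"wx":0,"wy":0,"wz":0,"jaw":15},{"tx":0,"ty":0,"tz":0,"wx":0,"wy":0,"wz":0,"jaw":15},{"tx":0,"ty":0,"tz":0,"wx":0,"wy":0,"wz":0,"jaw":15},{"tx":0,"ty":0,"tz":0,"wx":0,"wy":0,"wz":0,"jaw":15}]'
python3 - <<'E'
from h import *
survey("wrist","w2.png")
s=ctrl.state(); print(s["time_s"],s["eef_pos"],s["opening"],s["force"])
print([float(np.dot(s["eef_pos"][:2],[.179,.984]))])
E
```

```text
time_s: 4.0
eef_pos: [0.5644, 0.0135, 0.0422]
ee_rot: [0.996, -0.091, 0.002, 0.0]
force: [0.4, 0.4, 0.0]
opening: 0.0554
grip_force: 0.0
time_s: 5.0
eef_pos: [0.5628, 0.0136, 0.0402]
ee_rot: [0.996, -0.091, -0.0, 0.0]
force: [-1.1, -2.6, 1.8]
opening: 0.0197
grip_force: 30.0
wrist arrow_marker 0.67 [374.7 126.8] [ 0.6223 -0.0502  0.024 ]
wrist disc_marker 0.67 [123.2 128.9] [0.646  0.0825 0.024 ]
5.25 [0.56286696 0.01359845 0.04016897] 0.019719884851522172 [-1.33196229 -1.42711568  1.90397576]
[0.11413405991818207]
```

View pics/w2.png

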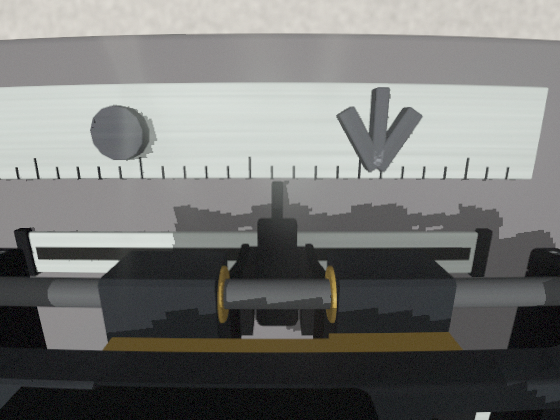

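The fin is held at (277,270). The arrow's shaft is at (380,92) with its tip at (377,165), and the disc is well to the left. I need about 52 mm along tool +y.

```bash
python3 -m crank '[{"tx":0,"ty":0.06,"tz":0,"wx":0,"wy":0,"wz":0,"jaw":15},{"tx":0,"ty":0.06,"tz":0,"wx":0,"wy":0,"wz":0,"jaw":15},{"tx":0,"ty":0.06,"tz":0,"wx":0,"wy":0,"wz":0,"jaw":15},{"tx":0,"ty":0.06,"tz":0,"wx":0,"wy":0,"wz":0,"jaw":15},{"tx":0,"ty":0.06,"tz":0,"wx":0,"wy":0,"wz":0,"jaw":15},{"tx":0,"ty":0.06,"tz":0,"wx":0,"wy":0,"wz":0,"jaw":15},{"tx":0,"ty":0.07,"tz":0,"wx":0,"wy":0,"wz":0,"jaw":15},{"tx":0,"ty":0,"tz":0,"wx":0,"wy":0,"wz":0,"jaw":15}]'
python3 - <<'E'
from h import *
survey("wrist","w3.png"); survey("top","t3.png")
s=ctrl.state(); print(s["time_s"],s["eef_pos"],s["opening"],s["force"],R.from_quat(s["ee_rot"]).as_matrix().round(3)[:2])
print([float(np.dot(s["eef_pos"][:2],[.179,.984]))])
E
```

```text
time_s: 6.25
eef_pos: [0.5532, -0.0384, 0.0401]
ee_rot: [0.996, -0.091, -0.0, 0.001]
force: [-1.8, -2.6, 2.1]
opening: 0.0197
grip_force: 30.0
wrist arrow_marker 0.95 [274.9 130.5] [ 0.6203 -0.0495  0.024 ]
wrist disc_marker 0.7 [ 28.3 130.5] [0.6461 0.0829 0.024 ]
top disc_marker 0.85 [234.  175.4] [0.6453 0.0841 0.024 ]
top cutter_top 0.97 [330.2 328.9] [ 0.4343 -0.0505  0.059 ]
6.75 [ 0.55347592 -0.03707569  0.04013506] 0.01986233591665973 [-1.90622364 -2.09308387  3.03731628] [[ 0.983 -0.181 -0.   ]
 [-0.181 -0.983 -0.   ]]
[0.06258971530141658]
```

View pics/w3.png

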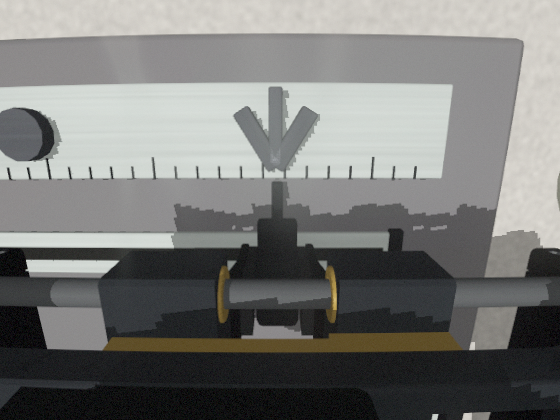

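The arrow is now almost above the fin's nose: shaft at about column 276, nose at 278, fin at 277. I'll measure both at sub-pixel level.

```bash
python3 - <<'E'
from h import *
im=cv2.imread("pics/w3.png").astype(int).sum(2)
c=cam("wrist"); s=ctrl.state(); M=R.from_quat(s["ee_rot"]).as_matrix(); p=np.array(s["eef_pos"])
print(c[0].round(1).tolist())
for v,z,w in [(95,.034,20),(120,.034,60),(135,.034,50),(150,.034,40),(190,.04,15),(205,.04,15),(230,.07,30)]:
    row=im[v,277-w:278+w]; t=(row.max()+row.min())/2 if v<180 else row.min()+60
    x=np.where(row<t)[0]+277-w; l,r=x.min(),x.max()
    print(v,l,r,(M.T@(hit(c,((l+r)/2,v),z)-p)*1e3).round(2)[:2])
for v in(205,230): print(im[v,245:312:2])
E
python3 - <<'E'
import cv2
im=cv2.imread("pics/w3.png")[75:275,210:345]; cv2.imwrite("pics/w3c.png",cv2.resize(im,None,fx=3,fy=3,interpolation=0))
E
```

```text
[[326.6, 0.0, 276.8], [0.0, 326.6, 212.0], [0.0, 0.0, 1.0]]
95 268 288 [85.24  0.29]
120 236 317 [73.35 -0.45]
135 245 310 [6.602e+01 5.000e-02]
150 254 297 [58.54 -0.97]
190 272 282 [38.98 -0.21]
205 271 282 [31.11 -0.47]
230 257 296 [27.77 -0.43]
[430 431 428 391 277 404 432 367 360 372 308 283 291 253 210 212 219 223
 213 284 297 354 321 304 309 301 292 303 298 430 425 371 418 426]
[356 362 359 297 264 263 167 113 129 131 129 143 131 142 133 143 148 153
 157 154 153 160 164 152 153 152 248 274 279 274 267 271 268 271]
```

View pics/w3c.png

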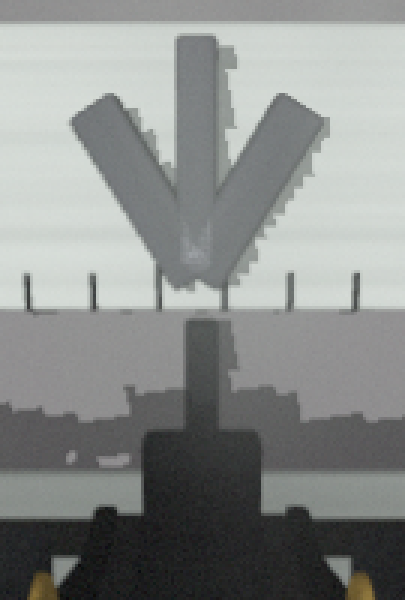

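The crop puts the arrow's centre line at column 275.5 and the nose and fin at 277.4, so the stop is about 0.8 mm too far in tool +y. I'll correct that, release and look again before climbing.

```bash
python3 -m crank '[{"tx":0,"ty":-0.007,"tz":0,"wx":0,"wy":0,"wz":0,"jaw":15},{"tx":0,"ty":0,"tz":0,"wx":0,"wy":0,"wz":0,"jaw":15},{"tx":0,"ty":0,"tz":0,"wx":0,"wy":0,"wz":0,"jaw":15},{"tx":0,"ty":0,"tz":0,"wx":0,"wy":0,"wz":0,"jaw":50},{"tx":0,"ty":0,"tz":0,"wx":0,"wy":0,"wz":0,"jaw":50},{"tx":0,"ty":0,"tz":0,"wx":0,"wy":0,"wz":0,"jaw":50},{"tx":0,"ty":0,"tz":0,"wx":0,"wy":0,"wz":0,"jaw":50},{"tx":0,"ty":0,"tz":0,"wx":0,"wy":0,"wz":0,"jaw":50}]'
python3 - <<'E'
from h import *
survey("wrist","w4.png")
im=cv2.imread("pics/w4.png")[75:275,210:345]; cv2.imwrite("pics/w4c.png",cv2.resize(im,None,fx=3,fy=3,interpolation=0))
E
```

```text
time_s: 7.75
eef_pos: [0.5537, -0.0363, 0.0401]
ee_rot: [0.996, -0.091, 0.0, -0.0]
force: [-0.8, 0.9, 0.4]
opening: 0.0494
grip_force: 0.0
wrist arrow_marker 0.93 [279.  131.6] [ 0.6198 -0.0494  0.024 ]
wrist disc_marker 0.97 [ 32.5 133.1] [0.6448 0.0834 0.024 ]
```

View pics/w4c.png

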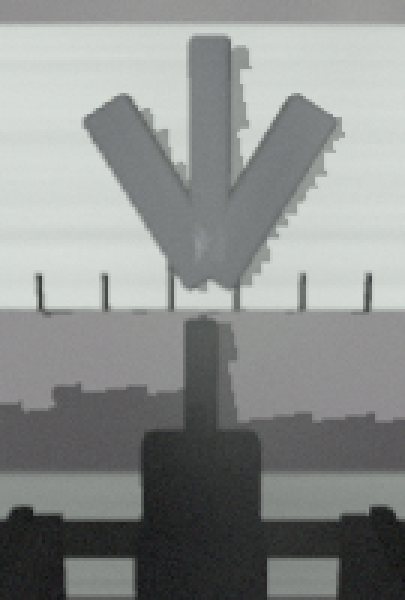

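After release the arrow is at column 280 and the fin at 277.3, so the earlier picture was taken before the arm settled. The stop now needs about 1.4 mm in tool +y. I'll regrip, nudge and let it settle before looking.

```bash
python3 -m crank '[{"tx":0,"ty":0,"tz":0,"wx":0,"wy":0,"wz":0,"jaw":15},{"tx":0,"ty":0,"tz":0,"wx":0,"wy":0,"wz":0,"jaw":15},{"tx":0,"ty":0,"tz":0,"wx":0,"wy":0,"wz":0,"jaw":15},{"tx":0,"ty":0,"tz":0,"wx":0,"wy":0,"wz":0,"jaw":15},{"tx":0,"ty":0,"tz":0,"wx":0,"wy":0,"wz":0,"jaw":15},{"tx":0,"ty":0.012,"tz":0,"wx":0,"wy":0,"wz":0,"jaw":15},{"tx":0,"ty":0,"tz":0,"wx":0,"wy":0,"wz":0,"jaw":15},{"tx":0,"ty":0,"tz":0,"wx":0,"wy":0,"wz":0,"jaw":15}]'
python3 -m crank '[{"tx":0,"ty":0,"tz":0,"wx":0,"wy":0,"wz":0,"jaw":15},{"tx":0,"ty":0,"tz":0,"wx":0,"wy":0,"wz":0,"jaw":15},{"tx":0,"ty":0,"tz":0,"wx":0,"wy":0,"wz":0,"jaw":15},{"tx":0,"ty":0,"tz":0,"wx":0,"wy":0,"wz":0,"jaw":15},{"tx":0,"ty":0,"tz":0,"wx":0,"wy":0,"wz":0,"jaw":15},{"tx":0,"ty":0,"tz":0,"wx":0,"wy":0,"wz":0,"jaw":15},{"tx":0,"ty":0,"tz":0,"wx":0,"wy":0,"wz":0,"jaw":15},{"tx":0,"ty":0,"tz":0,"wx":0,"wy":0,"wz":0,"jaw":15}]'
cat > off.py <<'E'
from h import *
import sys
c=cam("wrist"); s=ctrl.state(); M=R.from_quat(s["ee_rot"]).as_matrix(); p=np.array(s["eef_pos"])
im=ctrl.snapshot("wrist"); cv2.imwrite("pics/"+sys.argv[1],im[:,:,::-1])
g=cv2.cvtColor(im,cv2.COLOR_RGB2GRAY).astype(float)
def mid(v,a,b):  # strongest falling then rising edge
    r=cv2.GaussianBlur(g[v-1:v+2].mean(0)[None],(5,1),0)[0]; d=np.gradient(r)[a:b]; return (d.argmin()+d.argmax())/2+a
for v,z,w in [(95,.034,20),(100,.034,20),(116,.034,55),(120,.034,55),(235,.07,30)]:
    x=mid(v,278-w,279+w); print(v,x,(M.T@(hit(c,(x,v),z)-p)*1e3).round(2)[1])
print(s["time_s"],s["eef_pos"],s["opening"])
E
python3 off.py w5.png
python3 - <<'E'
import cv2
im=cv2.imread("pics/w5.png")[75:275,210:345]; cv2.imwrite("pics/w5c.png",cv2.resize(im,None,fx=3,fy=3,interpolation=0))
E
```

```text
time_s: 9.0
eef_pos: [0.5534, -0.0376, 0.0401]
ee_rot: [0.996, -0.091, 0.0, -0.0]
force: [0.1, 2.3, -0.3]
opening: 0.0194
grip_force: 30.0
time_s: 10.0
eef_pos: [0.5534, -0.0377, 0.0401]
ee_rot: [0.996, -0.091, -0.0, -0.0]
force: [0.1, 1.3, 0.6]
opening: 0.0198
grip_force: 30.0
95 279.5 1.03
100 278.0 0.3
116 245.5 -15.87
120 290.0 6.29
235 277.0 -0.22
10.0 [ 0.55338948 -0.03774049  0.04014352] 0.01975109768475502
```

View pics/w5c.png

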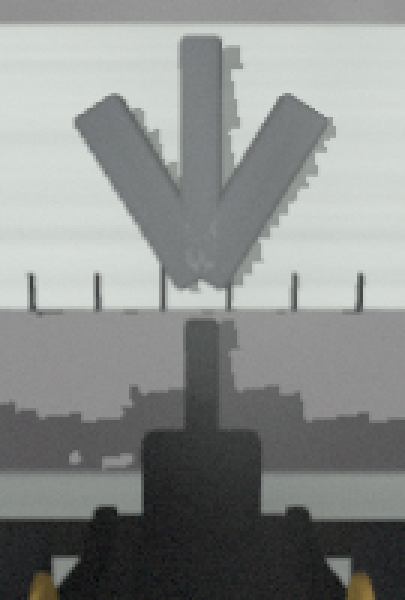

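Now the arrow shaft and barbs are centred at 201–202 in the crop, with the nose at 202 and the fin at 202.5, so they're in line. I'll release and climb.

```bash
python3 -m crank '[{"tx":0,"ty":0,"tz":0,"wx":0,"wy":0,"wz":0,"jaw":60},{"tx":0,"ty":0,"tz":0,"wx":0,"wy":0,"wz":0,"jaw":60},{"tx":0,"ty":0,"tz":0,"wx":0,"wy":0,"wz":0,"jaw":60},{"tx":0,"ty":0,"tz":0,"wx":0,"wy":0,"wz":0,"jaw":60},{"tx":0,"ty":0,"tz":0,"wx":0,"wy":0,"wz":0,"jaw":60},{"tx":0,"ty":0,"tz":-0.1,"wx":0,"wy":0,"wz":0,"jaw":60},{"tx":0,"ty":0,"tz":-0.3,"wx":0,"wy":0,"wz":0,"jaw":60},{"tx":0,"ty":0,"tz":-0.4,"wx":0,"wy":0,"wz":0,"jaw":60}]'
python3 -m crank '[{"tx":0,"ty":0,"tz":-0.3,"wx":0,"wy":0,"wz":0,"jaw":60},{"tx":0,"ty":0,"tz":-0.1,"wx":0,"wy":0,"wz":0,"jaw":60},{"tx":0,"ty":0,"tz":0,"wx":0,"wy":0,"wz":0,"jaw":60},{"tx":0,"ty":0,"tz":0,"wx":0,"wy":0,"wz":0,"jaw":60},{"tx":0,"ty":0,"tz":0,"wx":0,"wy":0,"wz":0,"jaw":60},{"tx":0,"ty":0,"tz":0,"wx":0,"wy":0,"wz":0,"jaw":60},{"tx":0,"ty":0,"tz":0,"wx":0,"wy":0,"wz":0,"jaw":60},{"tx":0,"ty":0,"tz":0,"wx":0,"wy":0,"wz":0,"jaw":60}]'
python3 - <<'E'
from h import *
survey("wrist","w6.png")
im=cv2.imread("pics/w6.png")[80:240,200:360]; cv2.imwrite("pics/w6c.png",cv2.resize(im,None,fx=3.5,fy=3.5,interpolation=0))
E
```

```text
time_s: 11.05
eef_pos: [0.5524, -0.0375, 0.1367]
ee_rot: [0.996, -0.091, -0.001, -0.0]
force: [0.1, -0.1, 0.0]
opening: 0.0602
grip_force: 0.0
time_s: 12.05
eef_pos: [0.5534, -0.0377, 0.184]
ee_rot: [0.996, -0.091, -0.0, -0.0]
force: [-0.7, 0.8, -1.5]
opening: 0.0598
grip_force: 0.0
wrist stop_top 0.62 [275.6 209. ] [ 0.5519 -0.036   0.07  ]
wrist arrow_marker 0.87 [275.5 124. ] [ 0.6225 -0.0488  0.024 ]
wrist disc_marker 0.85 [138.1 125.7] [0.6458 0.0818 0.024 ]
wrist cutter_top 0.63 [312.  318.1] [ 0.4299 -0.0507  0.059 ]
```

View pics/w6c.png

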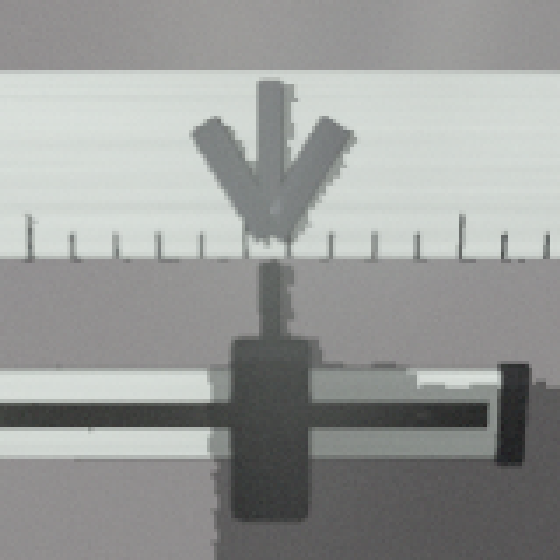

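The fin is free, with its centre at 271 in the crop, the nose at 270 and the arrow shaft at 271. They're in line, the cutter hasn't moved and the robot touches nothing.

```bash
python3 -c "
from rig import ctrl
print(ctrl.job_done())"
```

```text
the job is handed in; nothing more can be done
None
```

The paper stop is in line with the arrow marker (within about 0.5 mm in the last wrist picture) and released, the cutter carriage was left where it was, and the job was handed in at about 12 s.

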